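# Lock the height stop of the box-assembly jig

### The job

The height-stop screw of the box jig is already set: lock it there. Lay the orange-handled holding spanner over the screw's brass head with its handle on the blue tail rest, so the screw cannot turn, then swing the red-knobbed lever of the jam nut clockwise (seen from above) until it comes up tight. Keep the screw at its setting (the few degrees of play in the spanner do not matter), leave the spanner lying in place, and do not disturb the other things on the bench.

Things in the scene. Friction and masses are not known exactly. Their poses are not given: they have to be found in the camera images.
- jig: Fixed brown MDF baseboard, 250 (x) x 300 (y) x 18 mm, spanning x -125..125, y -115..185 mm; origin on the bench directly under the upright stop screw (the screw's axis is this z axis). A 16 mm high wooden strip runs along its +x edge. The blue tail rest stands on its +y side.
- screw_seat (a point): On the screw's axis, on top of its round steel collar (diameter 46 mm), 80 mm above the bench. The brass head stands on the collar: 20 mm wide (jig x), 36 mm long (jig y); upright flats for 14 mm, then a 45 degree roof with its ridge along jig y, peak 24 mm above the collar.
- stop_screw (a joint): Angle of the stop screw, rad, 0 = its setting, positive clockwise from above. It turns easily (0.03 N m): unheld, it is carried round by the jam nut. With the spanner on its head it turns about 0.1 to 0.17 rad before the spanner bears on the upstand and holds it. More than 0.3 rad either way loses the setting.
- jam_nut (a joint): Angle of the jam nut relative to the screw, rad, growing clockwise from above; starts at 0 to 0.5 (loose) and meets a hard stop at 1.75 (tight). Turning it on the held screw takes about 0.15 N m, i.e. about 2 N at the knob; it stays where it is left.
- nut_knob (a point): Centre of the red upright knob of the jam nut's lever, 80 mm above the bench, 85 mm from the screw's axis. Cylinder, diameter 16 mm, 59 to 95 mm above the bench; under it the steel lever, 12 mm wide, top 59 mm above the bench. At jam_nut = 0 it lies 0.17 rad anticlockwise of jig +x, at 1.75 near jig -y, so it travels away from the tail rest.
- tail_rest (a point): Place of the spanner's handle on the blue tail rest: on its flat top, 80 mm above the bench (level with the collar), 165 mm from the screw's axis along jig +y. The top spans -28..14 mm along jig x and 30 mm along y. At its +x side an upstand, 20 mm higher, inner face 14 mm from this point, stops the handle swinging clockwise.
- spanner: Loose flat steel open-ended spanner, 12 mm thick, 212 mm long, 260 g, flat on the bench at first. Origin: slot centre, underside. Slot 23 mm wide (y), x -22..22, open to -x; jaw 45 mm wide. Handle: bar 18 mm wide along +x to 190 mm. In place it lies flat on collar and tail rest, origin on the screw's axis, +x along jig +y.
- spanner_grip (a point): On the orange grip of the spanner, mid thickness, 85 mm from the slot's centre along the handle, near the centre of mass (18 mm wide, 12 mm thick).
- glue: White glue bottle, diameter 56 mm, 170 mm high; origin under its centre. Bystander, loose.
- tape: Yellow roll of tape, outer diameter 90 mm, 25 mm high; origin under its centre. Bystander, loose.
- offcut: MDF offcut 70 x 110 x 36 mm; origin under its centre. Bystander, loose.
- screwdriver: Green-handled screwdriver, 187 mm long, lying on the bench; origin under the butt end of its handle, blade pointing along +x. Bystander, loose.
- mdf_shim: Small MDF shim 45 x 60 x 12 mm lying on the jig's baseboard; origin under its centre. Bystander, loose.
Not all that is in view belongs to the job. Of the things shaped like the spanner, the steel one is meant.

How it is judged:
On the way, in this order (a step that is already met when the one before it is completed fails the run):
1. the spanner lies on the screw's head, handle on the tail rest, before the nut is tightened (horizontal distance between spanner and screw_seat below 0.012 m and z of spanner in the frame of jig between 0.074 and 0.085 m and angle between the x axis of spanner and the y axis of jig, either way round below 0.25 rad and angle between spanner's own z axis and vertical below 0.06 rad and y of spanner_grip in the frame of jig above 0.06 m and value of joint jam_nut below 1.2 rad), for 0.2 s.
2. the jam nut is turned tight with the spanner in place (horizontal distance between spanner and screw_seat below 0.012 m and z of spanner in the frame of jig between 0.074 and 0.085 m and angle between the x axis of spanner and the y axis of jig, either way round below 0.25 rad and angle between spanner's own z axis and vertical below 0.06 rad and y of spanner_grip in the frame of jig above 0.06 m and value of joint jam_nut above 1.68 rad), for 0.2 s.
At the end, for the whole second after the job is handed in: The jam nut is within 0.07 rad of its tight stop (joint above 1.68), the screw within 0.3 rad of its setting, and the spanner lies at rest, flat (within 0.06 rad) at collar height, slot centre within 12 mm of the screw's axis, handle along jig +y within 0.25 rad (all of step 2 and value of joint stop_screw between -0.3 and 0.3 rad and linear speed of spanner below 0.01 m/s); the robot touches nothing.
It fails at once if the stop screw is turned more than 0.3 rad from its setting (not (value of joint stop_screw between -0.3 and 0.3 rad)).
It fails at once if another thing on the bench is moved more than 30 mm (distance of any of glue, tape, offcut, screwdriver, mdf_shim from where it was at the start of the episode above 0.03 m).
It also fails if it takes over 54 s, if anything falls off the work surface, if the arm or the gripper's body presses on something with over 40 N, if the wrist force passes 120 N, or if a joint passes its speed limit or range.

### The arm

A 6-joint arm with a two-finger parallel gripper is mounted at the origin on the work surface. World frame = base frame: x ahead of the robot, y to its left, z up, the work surface at z = 0. Lengths are in m, angles in rad, forces in N, time in s.
With the tool pointing down it reaches from about 0.35 to 0.85 m from the base axis. Payload 8.1 kg.
Tool frame: the origin (TCP) lies midway between the tips of the shut fingers; the grasp point (between the pads) lies 19 mm behind it; z points along the fingers, y is the line along which they close (so a half turn about z gives the same grasp; the last joint's range is limited). The gripper opens to 85 mm and grips with 20 to 120 N. Pads are 22 mm wide; open, the fingers measure 114 mm over their backs; the gripper's body (76 mm by 85 mm) begins 54 mm behind the grasp point. The pads swing forward as they close: fully open they stand 13 mm farther back than shut.
Start: joints at [-1.239, 0.13, 1.488, -0, 1.523, -0.085], TCP at [0.243, -0.549, 0.207] pointing down, gripper open.
Joint ranges: [-2.96, 2.96], [-0.89, 2.26], [0.02, 2.5], [-1.34, 4.48], [0, 2.73], [-2.66, 2.66]. Speed limits (rad/s): [2.39, 2.39, 2.79, 3.14, 3.14, 3.14].

### API

Orientations are given as a unit quaternion [x, y, z, w].
In Python, from workcell import ctrl, imaging, ticket, spotter gives the robot as it stands.
- The arm moves only by the tool play_rows, never from a script. Its argument "rows" is a list of rows, each a list of 6 numbers: the shift along the tool's x, y, z in mm, then the turn, a rotation vector about the tool's x, y, z in degrees. In form: [[tx, ty, tz, ax, ay, az], ...]. A call has 1 to 12 rows; each row shifts and turns the commanded pose from where the row before left it, along the tool's axes as they then stand; what a row does not reach is not made up. A row lasts 1/10 s, in which the tool goes at most 50 mm and 8.59 degrees, less where a joint would pass 70% of its speed; a pose out of reach is approached as far as the arm can. A call is refused whole if a number of a shift passes 50 or a number of a turn 8.59, either way. A call with a gripper value outside its range is refused whole. "fingers" is the opening, from -1 (shut) to 1 (fully open), set as the call begins (left out, the last holds). The fingers move at their own pace and stop on an object; the grip force is fixed at half the most. Time passes only in rows, so rows that do not move let the fingers close. It gives the time, the measured TCP pose, the force, the opening and the grip force at its end, in the units of the state.
- ctrl.state(): the state, without advancing time (a new reading comes with each control period).
- imaging.grab_frame(name): name is "scene" or "top"; returns (picture, depth): 384x512x3 uint8, blue, green, red; 384x512 float32, m along the optical axis (not along the pixel's ray), 0 where there is no reading.
- imaging.calibration(name): a dict with "fovy" (degrees; the focal length in pixels is half the picture's height over the tangent of half this angle, whatever the lens; pixels are square), "cx", "cy" (the principal point, pixels), "k1" (the pictures are not rectified: a ray, as slopes to the right and down, at radius r is drawn at 1 + k1 r^2 times it, then the intrinsics apply), "position" and "rotation" of the camera in the world. Camera axes: x right, y down, z forward; pixel columns grow to the right and rows downward; lengths in m; the calibration is good to about 2 mm. A picture is of the moment at which its call begins. calibration takes no time and is no camera call.
- ticket.sign_off(): hands the job in; it is judged then, once.
Trained networks look in the newest picture that a camera, given by its name, has taken for a name from the list of things; names that differ only in an ending like _2 or _b are one class to them, and where a whole thing is asked for, a point or a joint stands for the part that bears it (a point fixed in the world has none). Each returns a list of dicts, best first, with "confidence" (0 to 1); they miss things now and then, are a little off and sometimes report something else, mostly with a low value. They report only what shows in the picture. A call takes as long as a camera call. They do not tell look-alikes from the thing itself.
- spotter.recognise(label, camera): "extent" ([left, top, right, bottom] in pixels, round what is visible of it).
- spotter.trace(label, camera): "region" (384x512 bool, what is visible of it) and "extent" ([left, top, right, bottom] in pixels, round what is visible of it).
The state is a dict: "time": time; "joint_pos": joint angles; "joint_velocities": joint speeds; "joint_efforts": joint torques, N m; "ee_pos": TCP position; "eef_rot": TCP orientation; "contact_force": force on the tool from outside, world axes, zero at the start; "ft_torque": the same for the moment, N m; "width": finger opening in m; "finger_force": force on a finger pad.
Only numpy, scipy, OpenCV 4.12 (cv2) and the standard library are available. Lean on these libraries where they do the work, as an engineer would, in place of code of your own. Each camera call takes 0.05 s, during which the arm holds its last target. There are 200 camera calls.

## Working session

There is one attempt and no reset: what is moved stays moved. The work goes in short steps, Python scripts to look and compute and a tool call to move; the robot and the scene stay as the last step left them, time stands still between calls to the robot, and variables do not carry over. Pictures are saved under pics/ and viewed, at most 10 in all, crops included, and the job is handed in when it is done.

Besides the shell and the picture viewer there is one more tool, called after "Emit:" as name(argument=value, ...), one argument or row to a line, values as JSON. play_rows: Moves the arm, as the interface text tells. Its arguments: {"type":"object","properties":{"rows":{"type":"array"},"fingers":{"type":"number"}},"required":["rows"]}

```bash
mkdir -p pics; cat > h.py <<'E'
import numpy as np, cv2
from workcell import ctrl, imaging, ticket, spotter
def cam(n):
    c=imaging.calibration(n); f=192/np.tan(np.radians(c["fovy"])/2)
    R=np.array(c["rotation"],float); 
    if R.size==4:
        from scipy.spatial.transform import Rotation as Ro; R=Ro.from_quat(R.ravel()).as_matrix()
    return c,f,R.reshape(3,3),np.array(c["position"])
def rays(n,uv):
    c,f,R,p=cam(n); K=np.array([[f,0,c["cx"]],[0,f,c["cy"]],[0,0,1]])
    d=(np.asarray(uv,float).reshape(-1,2)-[c["cx"],c["cy"]])/f; s=d.copy()
    for _ in range(30): s=d/(1+c["k1"]*(s**2).sum(1,keepdims=True))
    return np.c_[s,np.ones(len(s))]@R.T,p
def at_z(n,uv,z):
    r,p=rays(n,uv); return p+r*((z-p[2])/r[:,2])[:,None]
def cloud(n,depth,mask=None):
    m=depth>0
    if mask is not None: m&=mask
    v,u=np.nonzero(m); r,p=rays(n,np.c_[u,v]); return p+r*depth[v,u][:,None],np.c_[u,v]
E
python3 - <<'E'
from h import *
for n in("scene","top"):
    im,d=imaging.grab_frame(n); cv2.imwrite(f"pics/{n}0.png",im); np.savez(f"{n}0.npz",im=im,d=d)
    c=imaging.calibration(n);print(n,c)
    for l in("spanner","nut_knob","tail_rest","screw_seat","stop_screw","jig","glue","tape","offcut","screwdriver","mdf_shim"):
        try:
            rs=spotter.trace(l,n)
        except Exception as e: print(l,e); continue
        for r in rs[:3]:
            P,_=cloud(n,d,np.array(r["region"]))
            print(l,round(r["confidence"],2),np.round(r["extent"]),np.round(np.median(P,0),3) if len(P) else None,np.round(P.max(0),3) if len(P) else '', np.round(P.min(0),3) if len(P) else '')
print(ctrl.state())
E
```

```text
scene {'fovy': 53.57893001708482, 'cx': 254.8868245280075, 'cy': 194.28276330663874, 'k1': -0.12957968420559574, 'position': array([1.30978516, 0.16318621, 1.10236846]), 'rotation': array([ 0.55772751,  0.76034708, -0.26526741, -0.20111077])}
spanner 0.93 [154. 174. 207. 196.] [ 0.512 -0.379  0.01 ] [ 0.528 -0.269  0.018] [ 0.481 -0.475 -0.005]
nut_knob 0.58 [261. 203. 274. 224.] [ 0.567 -0.018  0.06 ] [0.612 0.003 0.097] [ 0.524 -0.027  0.048]
nut_knob 0.43 [296. 193. 317. 213.] [0.459 0.101 0.028] [0.484 0.133 0.035] [0.425 0.067 0.014]
tail_rest 0.97 [226. 178. 328. 263.] [0.554 0.018 0.018] [0.683 0.192 0.106] [ 0.353 -0.158 -0.006]
screw_seat 0.74 [260. 191. 281. 224.] [ 0.53  -0.017  0.08 ] [0.612 0.006 0.106] [ 0.51  -0.035  0.048]
stop_screw 0.63 [260. 193. 282. 222.] [ 0.531 -0.017  0.078] [0.612 0.007 0.106] [ 0.443 -0.037  0.015]
jig 0.55 [224. 174. 330. 258.] [0.555 0.018 0.018] [0.683 0.189 0.106] [ 0.374 -0.158 -0.006]
jig 0.26 [259. 205. 276. 225.] [ 0.586 -0.018  0.06 ] [ 0.612 -0.003  0.097] [ 0.529 -0.027  0.049]
jig 0.2 [171. 214. 187. 247.] [ 0.752 -0.255  0.101] 
[... 2301 characters left out ...]
2, 'joint_pos': array([-1.23940622e+00,  1.30418684e-01,  1.48820922e+00, -5.97181635e-07,
        1.52295813e+00, -8.53806012e-02]), 'joint_velocities': array([-0.00031965,  0.00241102,  0.00080669, -0.00029133, -0.00048213,
       -0.00040549]), 'joint_efforts': array([ 7.82191619e-04, -5.69311666e+01, -5.00870490e+01,  2.49192999e-04,
        8.64669928e-04, -8.33570311e-06]), 'ee_pos': array([ 0.24292125, -0.54864018,  0.20687598]), 'eef_rot': array([9.78366225e-01, 2.06880471e-01, 1.09998569e-07, 3.32057029e-06]), 'contact_force': array([-1.25953575,  0.11959921,  0.17252139]), 'ft_torque': array([-0.02235709, -0.02527267,  0.02071442]), 'finger_force': 0.0, 'width': 0.0849982283818774}
```

```bash
python3 - <<'E'
from h import *
a=np.load("top0.npz")["im"]
cv2.imwrite("pics/topA.png",cv2.resize(a[85:325,70:440],None,fx=2.16,fy=2.16,interpolation=cv2.INTER_CUBIC))
b=np.load("scene0.npz")["im"]
cv2.imwrite("pics/sceneA.png",cv2.resize(b[150:310,140:400],None,fx=3,fy=3,interpolation=cv2.INTER_CUBIC))
E
```

```text
(no output)
```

View pics/topA.png

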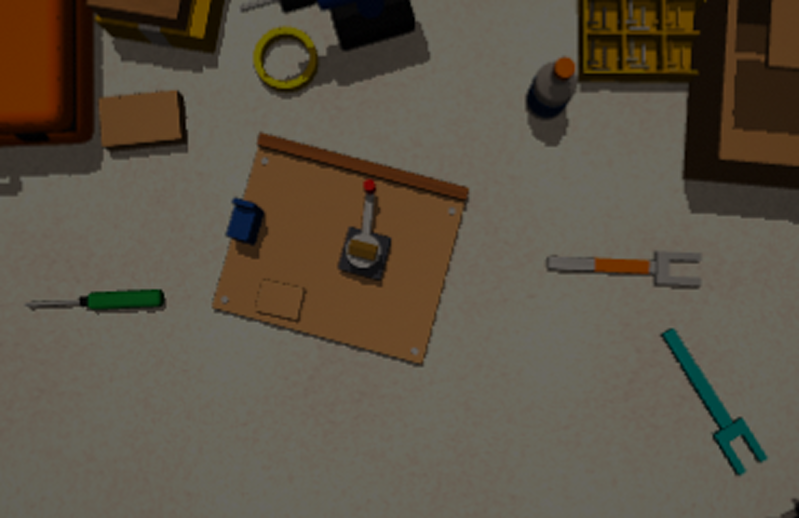

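View pics/sceneA.png

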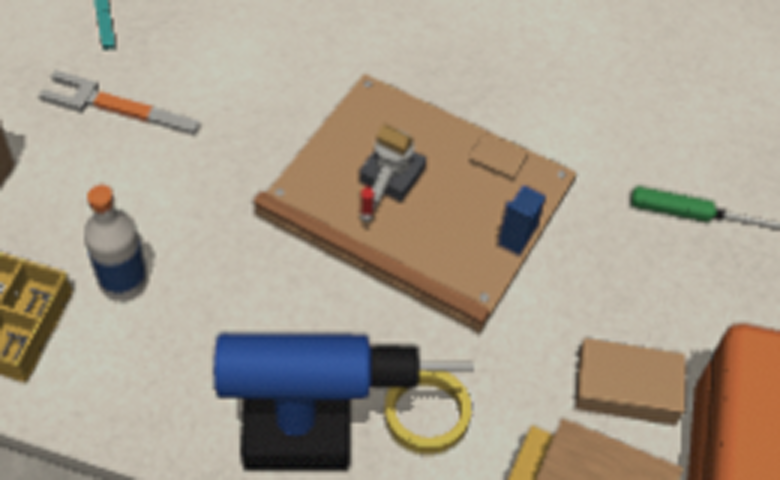

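Top view: the steel spanner with orange grip lies at about full-frame (326-396, 198-219), its jaw to the right (world -y). The teal one is the decoy. The jig's screw is at about (238, 200), the red knob at (240, 170) and the blue rest at (182, 187). I'll fit models to get precise poses.

```bash
cat > fit.py <<'E'
from h import *
from scipy.optimize import minimize
S=4
def proj(n,P):
    c,f,R,p=cam(n); q=(P-p)@R; s=q[:,:2]/q[:,2:]; s=s*(1+c["k1"]*(s**2).sum(1,keepdims=True)); return s*f+[c["cx"],c["cy"]]
def box(x0,x1,y0,y1,z0,z1): return np.array([[x,y,z] for x in(x0,x1) for y in(y0,y1) for z in(z0,z1)])/1e3
SP=[box(22,190,-9,9,0,12),box(-22,22,11.5,22.5,0,12),box(-22,22,-22.5,-11.5,0,12),box(22,32,-22.5,22.5,0,12)]
JIG=[box(-125,125,-115,185,0,18),box(109,125,-115,185,0,34)]
REST=[box(-28,28,150,180,18,80),box(14,28,150,180,18,100)]
def place(parts,x,z=0):
    c,s=np.cos(x[2]),np.sin(x[2]); R=np.array([[c,-s,0],[s,c,0],[0,0,1]]); return [p@R.T+[x[0],x[1],z] for p in parts]
def render(n,parts,x,z=0):
    m=np.zeros((384*S,512*S),np.uint8)
    for p in place(parts,x,z):
        h=cv2.convexHull(((proj(n,p)+.5)*S*16).astype(np.float32)).astype(np.int32)
        cv2.fillConvexPoly(m,h,255,shift=4)
    return cv2.resize(m,(512,384),interpolation=cv2.INTER_AREA)/255.
def fit(views,parts,x0,z=0):
    def cost(v):
        x=np.array(v)*[.01,.01,.1]; return sum(np.abs(render(n,parts,x,z)-m).sum()/m.sum() for n,m in views)
    b=minimize(cost,np.array(x0)/[.01,.01,.1],method="Nelder-Mead",options=dict(initial_simplex=np.array(x0)/[.01,.01,.1]+np.r_[[[0,0,0]],np.diag([1.,1.,1.])],xatol=1e-3,fatol=1e-5))
    return b.x*[.01,.01,.1],b.fun
E
python3 - <<'E'
from fit import *
F={n:np.load(f"{n}0.npz") for n in("top","scene")}
hsv={n:cv2.cvtColor(F[n]["im"],cv2.COLOR_BGR2HSV) for n in F}
M={}
for n in F:
    imaging.grab_frame(n)
    for l in("spanner","jig"):
        M[n,l]=np.array(spotter.trace(l,n)[0]["region"]).astype(float)
    M[n,"blue"]=(cv2.inRange(hsv[n],(100,120,25),(130,255,255))>0)
    w=np.zeros((384,512),bool)
    if n=="top": w[165:205,165:200]=1
    else: w[205:240,295:330]=1
    M[n,"blue"]=(M[n,"blue"]&w).astype(float)
    r=cv2.inRange(hsv[n],(0,150,40),(5,255,255))|cv2.inRange(hsv[n],(174,150,40),(180,255,255))
    w[:]=0
    if n=="top": w[160:180,230:250]=1
    else: w[195:230,250:275]=1
    M[n,"red"]=(r>0)&w
y0=[.522,-.017,-.22]
for vs in(["top"],["scene"],["top","scene"]):
    print(vs)
    print(" jig",fit([(n,M[n,"jig"]) for n in vs],JIG,y0))
    print(" rest",fit([(n,M[n,"blue"]) for n in vs],REST,y0), [M[n,"blue"].sum() for n in vs])
    print(" span",fit([(n,M[n,"spanner"]) for n in vs],SP,[.507,-.44,1.57]))
for n in F:
    P,_=cloud(n,F[n]["d"],M[n,"red"]); v,u=np.nonzero(M[n,"red"]); print("red",n,len(u),np.round(np.median(P,0),4), at_z(n,[[u.mean(),v.mean()]],.095 if n=="top" else .08))
    P,_=cloud(n,F[n]["d"]); q=P[(np.hypot(P[:,0]-.522,P[:,1]+.017)<.06)&(P[:,2]>.072)&(P[:,2]<.11)&~((P[:,0]>.57))]
    c,r=cv2.minEnclosingCircle(q[:,:2].astype(np.float32)); print("collar",c,r,q[:,2].max(), np.median(q[:,:2],0))
E
```

```text
['top']
 jig (array([ 0.51606882, -0.01428747, -0.25232441]), np.float64(0.058673869070585895))
 rest (array([ 0.52169144, -0.01556602, -0.1997525 ]), np.float64(0.909313725490196)) [np.float64(168.0)]
 span (array([ 0.50804813, -0.43207628,  1.85117501]), np.float64(1.8941244553376906))
['scene']
 jig (array([ 0.51853891, -0.01603189, -0.25708345]), np.float64(0.06262138424631733))
 rest (array([ 0.54616257, -0.01930614, -0.02886072]), np.float64(0.39714382862971775)) [np.float64(173.0)]
 span (array([ 0.50226401, -0.45823769,  1.53537501]), np.float64(0.16766628219915417))
['top', 'scene']
 jig (array([ 0.5170686 , -0.01501678, -0.25478673]), np.float64(0.12924935476770366))
 rest (array([ 0.54764783, -0.01887063, -0.05159029]), np.float64(1.3555863193061426)) [np.float64(168.0), np.float64(173.0)]Traceback (most recent call last):
  File "<stdin>", line 24, in <module>
  File "fit.py", line 21, in fit
    b=minimize(cost,np.array(x0)/[.01,.01,.1],method="Nelder-Mead",options=dict(initial_simplex=np.array(x0)/[.01,.01,.1]+np.r_[[[0,0,0]],np.diag([1.,1.,1.])],xatol=1e-3,fatol=1e-5))
[... 457 characters left out ...]
^^^^^^^^
  File "fit.py", line 20, in <genexpr>
    x=np.array(v)*[.01,.01,.1]; return sum(np.abs(render(n,parts,x,z)-m).sum()/m.sum() for n,m in views)
                                                  ~~~~~~^^^^^^^^^^^^^
  File "fit.py", line 15, in render
    h=cv2.convexHull(((proj(n,p)+.5)*S*16).astype(np.float32)).astype(np.int32)
                       ~~~~^^^^^
  File "fit.py", line 5, in proj
    c,f,R,p=cam(n); q=(P-p)@R; s=q[:,:2]/q[:,2:]; s=s*(1+c["k1"]*(s**2).sum(1,keepdims=True)); return s*f+[c["cx"],c["cy"]]
            ~~~^^^
  File "h.py", line 4, in cam
    c=imaging.calibration(n); f=192/np.tan(np.radians(c["fovy"])/2)
ValueError: time passes only in moves, steps and waits
```

```bash
sed -i 's/^def cam(n):/import functools\n@functools.cache\ndef cam(n):/' h.py
python3 - <<'E'
from fit import *
F={n:np.load(f"{n}0.npz") for n in("top","scene")}
hsv={n:cv2.cvtColor(F[n]["im"],cv2.COLOR_BGR2HSV) for n in F}
V=[]
for n in F:
    imaging.grab_frame(n)
    t=[r for r in spotter.trace("spanner",n)]
    t=[r for r in t if at_z(n,[[ (r["extent"][0]+r["extent"][2])/2,(r["extent"][1]+r["extent"][3])/2]],.01)[0,0]>.45][0]
    V.append((n,np.array(t["region"]).astype(float)))
    print(n,fit(V[-1:],SP,[.505,-.445,1.57]))
x,c=fit(V,SP,[.505,-.445,1.57]); print(x,c)
J=[.517,-.015,-.255]
tiles=[]
for n,w in(("top",(320,160,410,230)),("top",(160,140,295,265)),("scene",(145,165,215,205)),("scene",(220,165,335,265))):
    im=F[n]["im"].copy(); im=cv2.resize(im,None,fx=6,fy=6,interpolation=cv2.INTER_CUBIC)
    for parts,xx in((SP,x),(JIG,J),(REST,J)):
        for p in place(parts,xx):
            h=cv2.convexHull(((proj(n,p)+.5)*6).astype(np.float32)).astype(int); cv2.polylines(im,[h],1,(255,255,0),1)
    a=np.linspace(0,6.28,40)
    q=np.c_[J[0]+.023*np.cos(a),J[1]+.023*np.sin(a),a*0+.08]
    cv2.polylines(im,[((proj(n,q)+.5)*6).astype(int)],1,(0,255,0),1)
    t=im[w[1]*6:w[3]*6,w[0]*6:w[2]*6]; s=min(400/t.shape[1],300/t.shape[0]); t=cv2.resize(t,None,fx=s,fy=s)
    o=np.zeros((300,400,3),np.uint8); o[:t.shape[0],:t.shape[1]]=t; tiles.append(o)
cv2.imwrite("pics/fit.png",np.vstack([np.hstack(tiles[:2]),np.hstack(tiles[2:])]))
for n in F:
    r=cv2.inRange(hsv[n],(0,150,40),(5,255,255))|cv2.inRange(hsv[n],(174,150,40),(180,255,255))
    w=np.zeros((384,512),bool)
    if n=="top": w[160:180,230:250]=1
    else: w[195:230,250:275]=1
    r=(r>0)&w
    P,_=cloud(n,F[n]["d"],r); v,u=np.nonzero(r); print("red",n,len(u),np.round(np.median(P,0),4), at_z(n,[[u.mean(),v.mean()]],.095 if n=="top" else .08))
    P,_=cloud(n,F[n]["d"]); q=P[(np.hypot(P[:,0]-.522,P[:,1]+.017)<.06)&(P[:,2]>.072)&(P[:,2]<.11)&~((P[:,0]>.56))]
    c,r=cv2.minEnclosingCircle(q[:,:2].astype(np.float32)); print("collar",c,r,q[:,2].max(), np.median(q[:,:2],0))
E
```

```text
top (array([ 0.50298612, -0.45645975,  1.5408716 ]), np.float64(0.16947383269854704))
scene (array([ 0.50325248, -0.45558304,  1.54194794]), np.float64(0.24898848428260195))
[ 0.50291978 -0.45649229  1.5407253 ] 0.4175808260954262
red top 24 [ 0.6018 -0.0234  0.0937] [[ 0.60065858 -0.02310307  0.095     ]]
collar (0.516230046749115, -0.01421139296144247) 0.022967495024204254 0.10603241709290234 [ 0.51375352 -0.01427207]
red scene 26 [ 0.6069 -0.0207  0.0888] [[ 0.60128422 -0.02221055  0.08      ]]
collar (0.5187938213348389, -0.015828140079975128) 0.02285381220281124 0.10619021926590622 [ 0.52540354 -0.01548047]
```

View pics/fit.png

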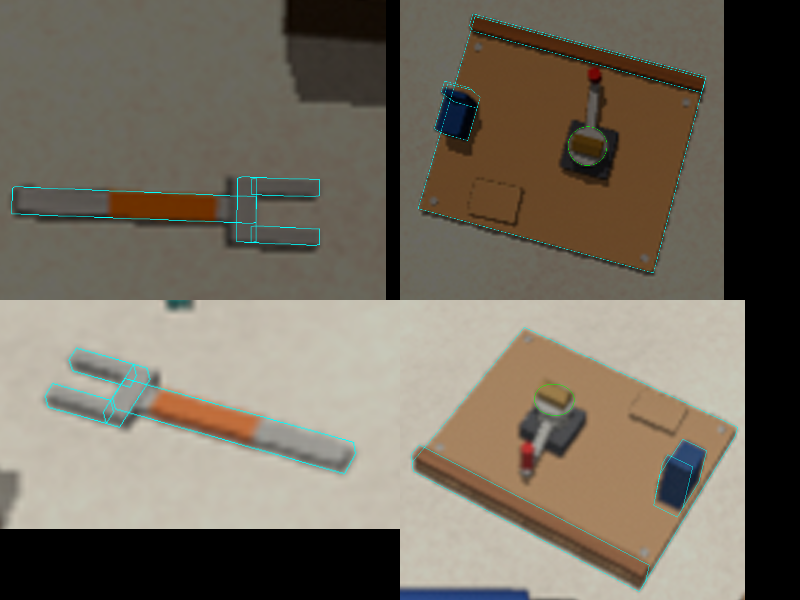

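Overlays fit both views to about 2 mm: jig origin (0.517, -0.015) with yaw -0.255, and spanner (0.503, -0.4565) with yaw 1.541. The knob sits 84.5 mm from the axis, which matches the given 85 mm. Next I'll write a row planner.

```bash
cat > plan.py <<'E'
import sys,numpy as np,json
from scipy.spatial.transform import Rotation as Ro
from workcell import ctrl
def plan(P,yaw,n,start=None):
    """rows (round numbers) to straight-line to P (m), tool straight down, tool-x yaw; start=(pos,R)"""
    if start is None: s=ctrl.state(); start=(np.array(s["ee_pos"]),Ro.from_quat(s["eef_rot"]))
    p,R=start[0].copy(),start[1]; T=Ro.from_rotvec([0,0,yaw])*Ro.from_euler("x",180,degrees=True); out=[]
    for k in range(n):
        t=(R.inv().apply(np.array(P)-p)/(n-k)*1e3).round(0 if k<n-1 else 1)
        a=np.degrees((R.inv()*T).as_rotvec()/(n-k)).round(1); p=p+R.apply(t/1e3); R=R*Ro.from_rotvec(np.radians(a)); out.append([float(v)+0. for v in np.r_[t,a]])
    print(json.dumps(out)); print(np.round(p,4)); return p,R
E
python3 - <<'E'
from plan import *
s=plan([.5055,-.3715,.09],1.541,10)
plan([.5055,-.3715,.003],1.541,3,s)
E
```

```text
[[31.0, -6.0, 12.0, 0.0, 0.0, -6.4], [32.0, -2.0, 12.0, 0.0, 0.0, -6.4], [32.0, 2.0, 12.0, 0.0, 0.0, -6.5], [31.0, 5.0, 12.0, 0.0, 0.0, -6.4], [30.0, 8.0, 11.0, 0.0, 0.0, -6.5], [29.0, 12.0, 12.0, 0.0, 0.0, -6.4], [28.0, 15.0, 11.0, 0.0, 0.0, -6.5], [26.0, 18.0, 12.0, 0.0, 0.0, -6.4], [24.0, 21.0, 11.0, 0.0, 0.0, -6.5], [21.1, 24.0, 11.9, 0.0, 0.0, -6.4]]
[ 0.5055 -0.3715  0.09  ]
[[0.0, 0.0, 29.0, 0.0, 0.0, 0.0], [0.0, 0.0, 29.0, 0.0, 0.0, 0.0], [0.0, 0.0, 29.0, 0.0, 0.0, 0.0]]
[ 0.5055 -0.3715  0.003 ]
```

Emit:
play_rows(
  rows=[
    [31, -6, 12, 0, 0, -6.4],
    [32, -2, 12, 0, 0, -6.4],
    [32, 2, 12, 0, 0, -6.5],
    [31, 5, 12, 0, 0, -6.4],
    [30, 8, 11, 0, 0, -6.5],
    [29, 12, 12, 0, 0, -6.4],
    [28, 15, 11, 0, 0, -6.5],
    [26, 18, 12, 0, 0, -6.4],
    [24, 21, 11, 0, 0, -6.5],
    [21.1, 24, 11.9, 0, 0, -6.4],
    [0, 0, 0, 0, 0, 0],
  ],
  fingers=0.2,
)

```text
time: 2.8
ee_pos: [0.5074, -0.368, 0.0878]
eef_rot: [0.715, 0.699, 0.001, -0.001]
contact_force: [-0.5, 0.3, -1.0]
width: 0.0513
finger_force: 0.0
```

Emit:
play_rows(
  rows=[
    [0, 0, 25, 0, 0, 0],
    [0, 0, 25, 0, 0, 0],
    [0, 0, 0, 0, 0, 0],
    [0, 0, 0, 0, 0, 0],
  ],
)

```text
time: 3.2
ee_pos: [0.5048, -0.3716, 0.0401]
eef_rot: [0.718, 0.696, -0.0, -0.001]
contact_force: [0.3, -1.1, 0.0]
width: 0.0509
finger_force: 0.0
```

```bash
python3 - <<'E'
from plan import *
print(ctrl.state()["ee_pos"])
plan([.5055,-.3715,.003],1.541,3)
E
```

```text
[ 0.50480279 -0.37161105  0.04006201]
[[0.0, 0.0, 12.0, 0.0, 0.0, 0.0], [0.0, 0.0, 13.0, 0.0, 0.0, 0.0], [0.1, 0.7, 12.1, -0.1, 0.0, -0.1]]
[ 0.5055 -0.3715  0.003 ]
```

It settles well. Now down and grip.

Emit:
play_rows(
  rows=[
    [0, 0.5, 13, 0, 0, 0],
    [0, 0, 12, 0, 0, 0],
    [0, 0, 12, 0, 0, 0],
    [0, 0, 0, 0, 0, 0],
    [0, 0, 0, 0, 0, 0],
  ],
)

```text
time: 3.7
ee_pos: [0.5056, -0.3711, 0.0023]
eef_rot: [0.718, 0.696, -0.0, -0.001]
contact_force: [-0.1, 0.5, -0.2]
width: 0.0513
finger_force: 0.0
```

Emit:
play_rows(
  rows=[
    [0, 0, 0, 0, 0, 0],
    [0, 0, 0, 0, 0, 0],
    [0, 0, 0, 0, 0, 0],
    [0, 0, 0, 0, 0, 0],
    [0, 0, 0, 0, 0, 0],
    [0, 0, 0, 0, 0, 0],
    [0, 0, 0, 0, 0, 0],
  ],
  fingers=-1,
)

```text
time: 4.4
ee_pos: [0.506, -0.3715, 0.003]
eef_rot: [0.718, 0.696, 0.0, -0.0]
contact_force: [-0.2, 0.6, 0.0]
width: -0.0
finger_force: 0.0
```

Width 0 means the grasp missed. Taking a look.

```bash
python3 - <<'E'
from h import *
o=[]
for n,w in(("top",(300,160,420,250)),("scene",(120,140,240,230))):
    im,d=imaging.grab_frame(n); np.savez(f"{n}1.npz",im=im,d=d); t=im[w[1]:w[3],w[0]:w[2]]; o.append(cv2.resize(t,(400,300),interpolation=cv2.INTER_CUBIC))
cv2.imwrite("pics/g1.png",np.hstack(o))
E
```

```text
(no output)
```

View pics/g1.png

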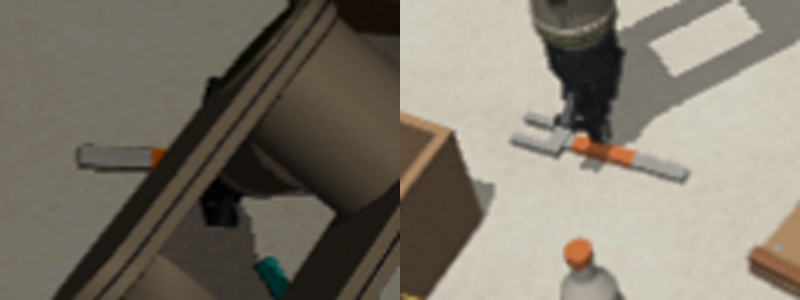

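```bash
python3 - <<'E'
from h import *
from workcell import ctrl
s=ctrl.state(); print(s["ee_pos"],s["width"],s["finger_force"],s["time"])
z=np.load("scene1.npz"); P,uv=cloud("scene",z["d"]); im=z["im"]; hsv=cv2.cvtColor(im,cv2.COLOR_BGR2HSV)
c=hsv[uv[:,1],uv[:,0]]; near=(np.abs(P[:,0]-.5)<.08)&(np.abs(P[:,1]+.38)<.13)
dark=near&(c[:,2]<60)&(P[:,2]>.012)
for a in np.arange(0.01,.14,.01):
    q=P[dark&(P[:,2]>=a)&(P[:,2]<a+.01)]
    if len(q): print(round(a,2),len(q),q.min(0).round(3),q.max(0).round(3))
o=near&(c[:,0]<16)&(c[:,1]>150); q=P[o]; print("orange",len(q),q.min(0).round(3),np.median(q,0).round(3),q.max(0).round(3))
z0=np.load("scene0.npz"); P,uv=cloud("scene",z0["d"]); c=cv2.cvtColor(z0["im"],cv2.COLOR_BGR2HSV)[uv[:,1],uv[:,0]]
o=(np.abs(P[:,0]-.5)<.08)&(np.abs(P[:,1]+.38)<.13)&(c[:,0]<16)&(c[:,1]>150); q=P[o]; print("orange0",len(q),q.min(0).round(3),np.median(q,0).round(3),q.max(0).round(3))
d=cv2.resize(im[150:205,145:215],None,fx=11,fy=10,interpolation=cv2.INTER_CUBIC); cv2.imwrite("pics/g2.png",d)
E
```

```text
[ 0.50599271 -0.37150734  0.00299171] 0.00013695935325840276 0.0 4.5
0.03 3 [ 0.512 -0.367  0.037] [ 0.516 -0.363  0.04 ]
0.04 6 [ 0.506 -0.373  0.042] [ 0.519 -0.357  0.047]
0.05 6 [ 0.509 -0.372  0.05 ] [ 0.52  -0.362  0.056]
0.06 6 [ 0.501 -0.362  0.062] [ 0.519 -0.356  0.07 ]
0.07 11 [ 0.486 -0.373  0.071] [ 0.534 -0.356  0.08 ]
0.08 25 [ 0.477 -0.382  0.08 ] [ 0.546 -0.356  0.09 ]
0.09 26 [ 0.469 -0.377  0.09 ] [ 0.548 -0.351  0.099]
0.1 23 [ 0.464 -0.361  0.1  ] [ 0.56  -0.351  0.11 ]
0.11 34 [ 0.451 -0.38   0.11 ] [ 0.567 -0.35   0.12 ]
0.12 27 [ 0.491 -0.376  0.122] [ 0.567 -0.347  0.13 ]
0.13 20 [ 0.516 -0.365  0.13 ] [ 0.55  -0.348  0.14 ]
orange 72 [ 0.498 -0.404  0.004] [ 0.509 -0.368  0.011] [ 0.518 -0.334  0.036]
orange0 71 [ 0.497 -0.404  0.007] [ 0.509 -0.369  0.011] [ 0.52  -0.335  0.018]
```

View pics/g2.png

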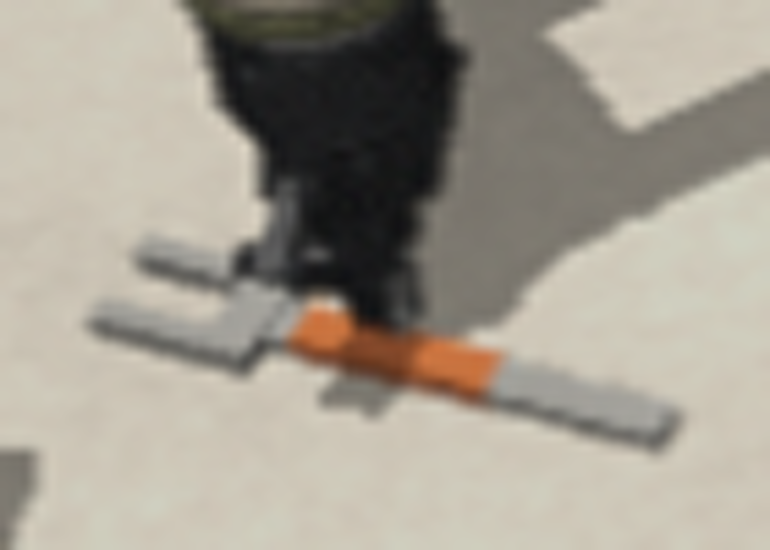

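The spanner is unmoved and the shut fingers appear to sit above the handle (tip at roughly z 0.035, though TCP reads 0.003). I'll lift and measure the real tip height.

Emit:
play_rows(
  rows=[
    [0, 0, -30, 0, 0, 0],
    [0, 0, -30, 0, 0, 0],
    [0, 0, 0, 0, 0, 0],
    [0, 0, 0, 0, 0, 0],
  ],
)

```text
time: 4.9
ee_pos: [0.5067, -0.3721, 0.0641]
eef_rot: [0.718, 0.696, 0.0, 0.001]
contact_force: [0.5, -0.5, -0.1]
width: -0.0002
finger_force: 0.0
```

```bash
python3 - <<'E'
from h import *
from fit import proj
s=ctrl.state(); p=s["ee_pos"]; print(p,s["width"])
im,d=imaging.grab_frame("scene"); P,uv=cloud("scene",d); c=cv2.cvtColor(im,cv2.COLOR_BGR2HSV)[uv[:,1],uv[:,0]]
near=(np.hypot(P[:,0]-p[0],P[:,1]-p[1])<.06)&(P[:,2]>.03)
for a in np.arange(.03,.16,.01):
    q=P[near&(P[:,2]>=a)&(P[:,2]<a+.01)]
    if len(q): print(round(a,2),len(q),q.min(0).round(3),q.max(0).round(3))
t=proj("scene",np.array([p,p+[0,0,.019]])); print(t)
im=cv2.resize(im[120:210,140:230],None,fx=6.6,fy=6.6,interpolation=cv2.INTER_CUBIC)
for q in t: cv2.circle(im,tuple(int(v) for v in (q-[140,120]+.5)*6.6),3,(255,255,0),-1)
cv2.imwrite("pics/g3.png",im)
E
```

```text
[ 0.50673286 -0.37214718  0.06413992] -0.00024537949812189827
0.08 2 [ 0.51  -0.365  0.088] [ 0.512 -0.362  0.089]
0.09 7 [ 0.504 -0.377  0.092] [ 0.518 -0.359  0.1  ]
0.1 13 [ 0.499 -0.371  0.1  ] [ 0.52  -0.357  0.11 ]
0.11 14 [ 0.491 -0.376  0.11 ] [ 0.521 -0.357  0.119]
0.12 7 [ 0.496 -0.363  0.12 ] [ 0.52  -0.358  0.13 ]
0.13 22 [ 0.484 -0.378  0.131] [ 0.536 -0.355  0.14 ]
0.14 28 [ 0.466 -0.382  0.14 ] [ 0.544 -0.354  0.149]
0.15 35 [ 0.464 -0.381  0.151] [ 0.553 -0.353  0.16 ]
[[177.76203639 175.02735648]
 [177.00193782 171.53968239]]
```

View pics/g3.png

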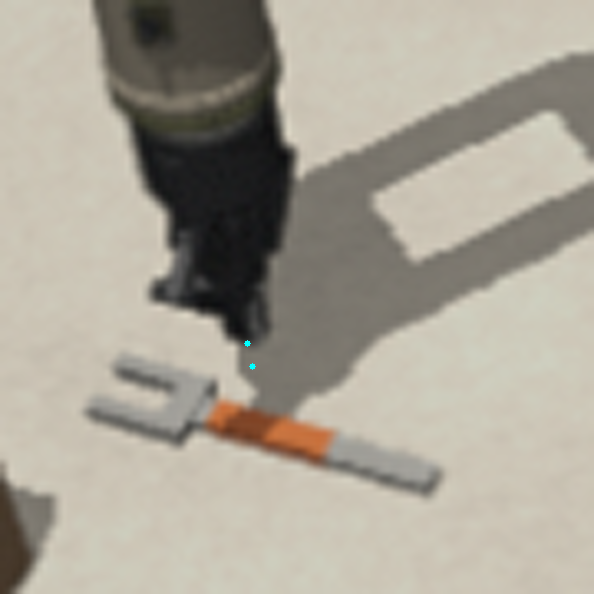

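The true tips sit about 20 mm behind the reported TCP: they're visible at z≈0.085 with TCP reading 0.064. Laterally it agrees. So I'll go about 19 mm lower than before, carefully, watching the force.

Emit:
play_rows(
  rows=[
    [0, 0, 0, 0, 0, 0],
    [0, 0, 0, 0, 0, 0],
    [0, 0, 0, 0, 0, 0],
    [0, 0, 26, 0, 0, 0],
    [0, 0, 25, 0, 0, 0],
    [0, 0, 15, 0, 0, 0],
    [0, 0, 10, 0, 0, 0],
    [0, 0, 0, 0, 0, 0],
    [0, 0, 0, 0, 0, 0],
  ],
  fingers=0,
)

```text
time: 5.85
ee_pos: [0.5064, -0.3719, -0.0123]
eef_rot: [0.718, 0.696, 0.0, 0.0]
contact_force: [0.8, -0.5, -0.5]
width: 0.0425
finger_force: 0.0
```

Emit:
play_rows(
  rows=[
    [0, 0, 3, 0, 0, 0],
    [0, 0, 2, 0, 0, 0],
    [0, 0, 0, 0, 0, 0],
    [0, 0, 0, 0, 0, 0],
  ],
)

```text
time: 6.25
ee_pos: [0.5061, -0.3716, -0.0178]
eef_rot: [0.718, 0.696, 0.0, 0.0]
contact_force: [-0.7, 0.2, 0.0]
width: 0.0428
finger_force: 0.0
```

Emit:
play_rows(
  rows=[
    [0, 0, 0, 0, 0, 0],
    [0, 0, 0, 0, 0, 0],
    [0, 0, 0, 0, 0, 0],
    [0, 0, 0, 0, 0, 0],
    [0, 0, 0, 0, 0, 0],
  ],
  fingers=-1,
)

```text
time: 6.75
ee_pos: [0.5062, -0.3717, -0.0176]
eef_rot: [0.718, 0.696, 0.0, 0.0]
contact_force: [-0.5, 1.4, 5.8]
width: 0.0157
finger_force: 59.3
```

```bash
python3 - <<'E'
from plan import *
s=plan([.5064,-.3717,.125],1.541,4)
plan([.5384,.0671,.125],1.316,11,s)
E
```

```text
[[0.0, 0.0, -36.0, 0.0, 0.0, 0.0], [0.0, 0.0, -36.0, 0.0, 0.0, 0.0], [0.0, 0.0, -35.0, 0.0, 0.0, 0.0], [-0.1, 0.2, -35.6, 0.0, 0.0, 0.0]]
[ 0.5064 -0.3717  0.125 ]
[[40.0, 2.0, 0.0, 0.0, 0.0, 1.2], [40.0, 1.0, 0.0, 0.0, 0.0, 1.2], [40.0, 0.0, 0.0, 0.0, 0.0, 1.2], [40.0, -1.0, 0.0, 0.0, 0.0, 1.2], [40.0, -2.0, 0.0, 0.0, 0.0, 1.2], [40.0, -2.0, 0.0, 0.0, 0.0, 1.1], [40.0, -3.0, 0.0, 0.0, 0.0, 1.2], [40.0, -4.0, 0.0, 0.0, 0.0, 1.1], [40.0, -5.0, 0.0, 0.0, 0.0, 1.2], [39.0, -6.0, 0.0, 0.0, 0.0, 1.1], [39.2, -6.5, -0.1, 0.0, 0.0, 1.2]]
[0.5384 0.0671 0.125 ]
```

Emit:
play_rows(
  rows=[
    [0, 0, -20, 0, 0, 0],
    [0, 0, -36, 0, 0, 0],
    [0, 0, -36, 0, 0, 0],
    [0, 0, -36, 0, 0, 0],
    [0, 0, -14.6, 0, 0, 0],
    [0, 0, 0, 0, 0, 0],
    [0, 0, 0, 0, 0, 0],
  ],
)

```text
time: 7.45
ee_pos: [0.5052, -0.3708, 0.1224]
eef_rot: [0.718, 0.696, -0.0, -0.001]
contact_force: [-0.4, -0.1, -4.0]
width: 0.0156
finger_force: 59.1
```

Emit:
play_rows(
  rows=[
    [20, 1, 0, 0, 0, 0.6],
    [40, 2, 0, 0, 0, 1.2],
    [40, 0, 0, 0, 0, 1.2],
    [40, 0, 0, 0, 0, 1.2],
    [40, -1, 0, 0, 0, 1.2],
    [40, -2, 0, 0, 0, 1.2],
    [40, -3, 0, 0, 0, 1.2],
    [40, -4, 0, 0, 0, 1.2],
    [40, -5, 0, 0, 0, 1.2],
    [40, -5, 0, 0, 0, 1.2],
    [30, -4, 0, 0, 0, 1.2],
    [20, -3, 0, 0, 0, 1.2],
  ],
)

```text
time: 8.65
ee_pos: [0.5372, 0.0611, 0.1211]
eef_rot: [0.796, 0.605, -0.002, -0.002]
contact_force: [0.5, -0.2, -3.0]
width: 0.0156
finger_force: 59.1
```

```bash
python3 - <<'E'
from plan import *
s=ctrl.state(); print(s["ee_pos"],s["width"],s["finger_force"],s["time"])
plan([.5384,.0671,.125],1.316,1)
E
```

```text
[0.53724326 0.06108097 0.12111431] 0.015626929454098236 59.131731390953064 8.65
[[6.1, -0.5, -3.9, -0.3, 0.1, -0.9]]
[0.5384 0.0671 0.125 ]
```

Emit:
play_rows(
  rows=[
    [0, 0, 0, 0, 0, 0],
    [0, 0, 0, 0, 0, 0],
  ],
)

```text
time: 8.85
ee_pos: [0.5378, 0.0588, 0.1219]
eef_rot: [0.796, 0.606, -0.002, -0.001]
contact_force: [-0.3, -0.2, -3.2]
width: 0.0156
finger_force: 59.1
```

```bash
cat > ov.py <<'E'
from fit import *
import sys
J=[.517,-.015,-.255]
from scipy.spatial.transform import Rotation as Ro
def overlay(name,extra=True):
    s=ctrl.state(); p=s["ee_pos"]; R=Ro.from_quat(s["eef_rot"]); x=R.apply([1,0,0]); yaw=np.arctan2(x[1],x[0])
    z=p[2]+.0176; X=[p[0]-.0848*np.cos(yaw),p[1]-.0848*np.sin(yaw),yaw]
    print("tcp",p.round(4),"yaw",yaw.round(4),"tilt",np.degrees(np.arccos(-R.apply([0,0,1])[2])).round(2),"pred spanner",np.round(X,4),z.round(4),"w",s["width"],"t",s["time"],s["contact_force"].round(1))
    o=[]
    for n,w in(("top",(170,145,270,220)),("scene",(230,160,330,235))):
        im,d=imaging.grab_frame(n); np.savez(f"{n}_{name}.npz",im=im,d=d); k=8
        im=cv2.resize(im,None,fx=k,fy=k,interpolation=cv2.INTER_CUBIC)
        if extra:
            for q in place(SP,X,z):
                h=cv2.convexHull(((proj(n,q)+.5)*k).astype(np.float32)).astype(int); cv2.polylines(im,[h],1,(255,255,0),1)
        t=im[w[1]*k:w[3]*k,w[0]*k:w[2]*k]; o.append(cv2.resize(t,(400,300),interpolation=cv2.INTER_AREA) if False else t)
    t=np.hstack([a[:, :] for a in o]); cv2.imwrite(f"pics/{name}.png",cv2.resize(t,(800,300),interpolation=cv2.INTER_AREA))
if __name__=="__main__": overlay(sys.argv[1])
E
python3 ov.py carry
```

```text
tcp [0.5378 0.0588 0.1219] yaw 1.3016 tilt 0.24 pred spanner [ 0.5152 -0.0229  1.3016] 0.1395 w 0.01558923861204227 t 8.85 [-0.3 -0.2 -3.2]
```

View pics/carry.png

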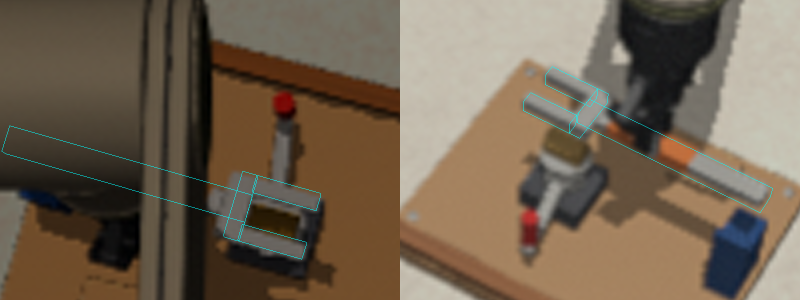

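The jaw overlay agrees with the predicted pose to about 2 mm in both views (screw head between the prongs at top (275, 218)). I'll shift 8 mm along, correct the yaw, and lower.

Emit:
play_rows(
  rows=[
    [8.2, -1.6, 0, 0, 0, -0.8],
    [0, 0, 12, 0, 0, 0],
    [0, 0, 12, 0, 0, 0],
    [0, 0, 8, 0, 0, 0],
    [0, 0, 0, 0, 0, 0],
    [0, 0, 0, 0, 0, 0],
    [0, 0, 0, 0, 0, 0],
  ],
)

```text
time: 9.65
ee_pos: [0.5405, 0.067, 0.093]
eef_rot: [0.792, 0.611, 0.0, 0.0]
contact_force: [-0.1, -0.0, -1.7]
width: 0.0156
finger_force: 59.1
```

```bash
python3 ov.py low
```

```text
tcp [0.5405 0.067  0.093 ] yaw 1.3138 tilt 0.05 pred spanner [ 0.5189 -0.015   1.3138] 0.1106 w 0.015593449122491276 t 9.65 [-0.1 -0.  -1.7]
```

View pics/low.png

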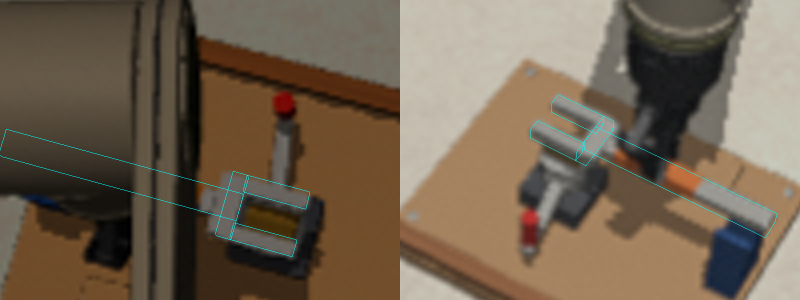

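Emit:
play_rows(
  rows=[
    [0, -1.5, 3, 0, 0, 0],
    [0, 0, 5, 0, 0, 0],
    [0, 0, 5, 0, 0, 0],
    [0, 0, 4, 0, 0, 0],
    [0, 0, 0, 0, 0, 0],
    [0, 0, 0, 0, 0, 0],
  ],
)

```text
time: 10.35
ee_pos: [0.5385, 0.0674, 0.0754]
eef_rot: [0.792, 0.611, -0.0, -0.0]
contact_force: [1.0, 0.4, -3.1]
width: 0.0155
finger_force: 59.1
```

Emit:
play_rows(
  rows=[
    [0, 0, 3, 0, 0, 0],
    [0, 0, 3, 0, 0, 0],
    [0, 0, 3, 0, 0, 0],
    [0, 0, 0, 0, 0, 0],
    [0, 0, 0, 0, 0, 0],
  ],
)

```text
time: 10.85
ee_pos: [0.5385, 0.0674, 0.0664]
eef_rot: [0.792, 0.611, -0.0, -0.0]
contact_force: [-0.7, -0.9, -3.2]
width: 0.0156
finger_force: 59.1
```

Emit:
play_rows(
  rows=[
    [0, 0, 2, 0, 0, 0],
    [0, 0, 1.5, 0, 0, 0],
    [0, 0, 0, 0, 0, 0],
    [0, 0, 0, 0, 0, 0],
  ],
)

```text
time: 11.25
ee_pos: [0.5386, 0.0674, 0.063]
eef_rot: [0.792, 0.611, -0.0, -0.0]
contact_force: [-0.2, -0.1, -2.6]
width: 0.016
finger_force: 59.1
```

Emit:
play_rows(
  rows=[
    [0, 0, 0, 0, 0, 0],
    [0, 0, 0, 0, 0, 0],
    [0, 0, 0, 0, 0, 0],
    [0, 0, 0, 0, 0, 0],
    [0, 0, -15, 0, 0, 0],
    [0, 0, -35, 0, 0, 0],
    [0, 0, -40, 0, 0, 0],
    [0, 0, -20, 0, 0, 0],
    [0, 0, 0, 0, 0, 0],
    [0, 0, 0, 0, 0, 0],
  ],
  fingers=0,
)

```text
time: 12.25
ee_pos: [0.5391, 0.0674, 0.1743]
eef_rot: [0.792, 0.611, 0.001, 0.001]
contact_force: [-0.1, 0.7, -1.2]
width: 0.0426
finger_force: 0.0
```

```bash
python3 - <<'E'
from fit import *
s=ctrl.state(); print(s["ee_pos"],s["eef_rot"],s["width"],s["time"],s["joint_pos"])
X=[.517,-.015,1.316]; o=[]
for n,w in(("top",(170,145,270,220)),("scene",(230,160,330,235))):
    im,d=imaging.grab_frame(n); k=8
    P,uv=cloud(n,d); q=P[(np.hypot(P[:,0]-.517,P[:,1]+.015)<.03)&(P[:,2]>.07)]; print(n,np.percentile(q[:,2],[10,50,90]))
    im=cv2.resize(im,None,fx=k,fy=k,interpolation=cv2.INTER_CUBIC)
    for qq in place(SP,X,.08):
        h=cv2.convexHull(((proj(n,qq)+.5)*k).astype(np.float32)).astype(int); cv2.polylines(im,[h],1,(255,255,0),1)
    o.append(im[w[1]*k:w[3]*k,w[0]*k:w[2]*k])
cv2.imwrite("pics/placed.png",cv2.resize(np.hstack(o),(800,300),interpolation=cv2.INTER_AREA))
E
```

```text
[0.53914152 0.06744121 0.17430379] [7.91866220e-01 6.10693794e-01 7.94908195e-04 5.89627458e-04] 0.04262291203655229 12.25 [ 3.00883451e-02 -7.45248998e-03  1.69139320e+00 -2.26261078e-05
  1.45567263e+00  2.87013603e-01]
top [0.08937934 0.55038863 0.61562777]
scene [0.08542694 0.09273187 0.61381176]
```

View pics/placed.png

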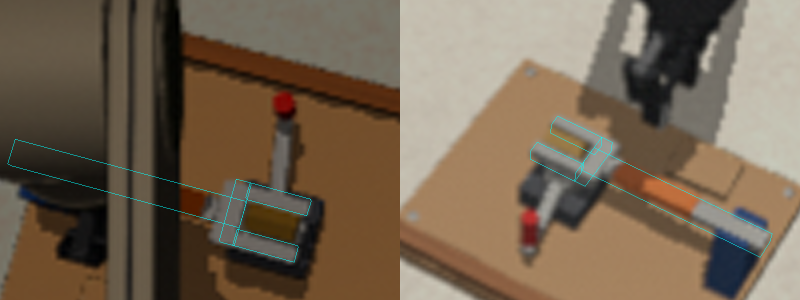

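The spanner lies on the collar with its handle on the blue rest, and both overlays match. Now I'll straddle the knob with part-open fingers, then follow the arc clockwise.

```bash
python3 - <<'E'
from plan import *
plan([.601,-.0225,.125],3.057,12)
E
```

```text
[[-6.0, 7.0, 4.0, 0.0, 0.0, -8.3], [-7.0, 6.0, 4.0, 0.0, 0.0, -8.3], [-8.0, 5.0, 4.0, 0.0, 0.0, -8.3], [-8.0, 4.0, 4.0, 0.0, 0.0, -8.3], [-9.0, 3.0, 4.0, 0.0, 0.0, -8.3], [-9.0, 1.0, 4.0, 0.0, 0.0, -8.3], [-9.0, 0.0, 4.0, 0.0, 0.0, -8.3], [-9.0, -1.0, 4.0, 0.0, 0.0, -8.4], [-9.0, -3.0, 4.0, 0.0, 0.0, -8.3], [-8.0, -4.0, 4.0, 0.0, 0.0, -8.4], [-8.0, -5.0, 3.0, 0.0, -0.1, -8.3], [-6.7, -5.6, 3.9, 0.0, 0.0, -8.4]]
[ 0.601  -0.0225  0.125 ]
```

Emit:
play_rows(
  rows=[
    [-6, 7, 4, 0, 0, -8.3],
    [-7, 6, 4, 0, 0, -8.3],
    [-8, 5, 4, 0, 0, -8.3],
    [-8, 4, 4, 0, 0, -8.3],
    [-9, 3, 4, 0, 0, -8.3],
    [-9, 1, 4, 0, 0, -8.3],
    [-9, 0, 4, 0, 0, -8.3],
    [-9, -1, 4, 0, 0, -8.4],
    [-9, -3, 4, 0, 0, -8.3],
    [-8, -4, 4, 0, 0, -8.4],
    [-8, -5, 3, 0, -0.1, -8.3],
    [-6.7, -5.6, 3.9, 0, 0, -8.4],
  ],
  fingers=-0.15,
)

```text
time: 13.55
ee_pos: [0.6009, -0.0227, 0.1242]
eef_rot: [0.039, 0.999, -0.0, -0.001]
contact_force: [0.4, 0.7, 0.4]
width: 0.0363
finger_force: 0.0
```

Emit:
play_rows(
  rows=[
    [0, 0, 0, 0, 0, 0],
    [0, 0, 0, 0, 0, 0],
    [0, 0, 0, 0, 0, 0],
  ],
)

```text
time: 13.85
ee_pos: [0.6014, -0.0221, 0.1257]
eef_rot: [0.044, 0.999, -0.0, 0.0]
contact_force: [-0.2, 0.1, 0.4]
width: 0.0364
finger_force: 0.0
```

```bash
python3 - <<'E'
from plan import *
s=ctrl.state(); print(s["ee_pos"],s["width"],s["time"])
s=plan([.601,-.0225,.11],3.057,1)
plan([.601,-.0225,.044],3.057,4,s)
E
```

```text
[ 0.60139265 -0.02207777  0.12574194] 0.03637265735559268 13.85
[[0.4, -0.5, 15.7, 0.0, 0.0, -0.2]]
[ 0.601  -0.0225  0.11  ]
[[0.0, 0.0, 17.0, 0.0, 0.0, 0.0], [0.0, 0.0, 16.0, 0.0, 0.0, 0.0], [0.0, 0.0, 17.0, 0.0, 0.0, 0.0], [0.0, 0.1, 16.0, 0.0, 0.0, 0.0]]
[ 0.601  -0.0225  0.044 ]
```

Emit:
play_rows(
  rows=[
    [0.4, -0.5, 16, 0, 0, 0],
    [0, 0, 17, 0, 0, 0],
    [0, 0, 17, 0, 0, 0],
    [0, 0, 16, 0, 0, 0],
    [0, 0, 16, 0, 0, 0],
    [0, 0, 0, 0, 0, 0],
    [0, 0, 0, 0, 0, 0],
  ],
)

```text
time: 14.55
ee_pos: [0.6013, -0.0229, 0.0437]
eef_rot: [0.042, 0.999, -0.0, 0.0]
contact_force: [0.4, -0.1, -0.1]
width: 0.0365
finger_force: 0.0
```

Emit:
play_rows(
  rows=[
    [0.3, -7.4, 0, 0, 0, 5],
    [0.3, -7.4, 0, 0, 0, 5],
    [0.3, -7.4, 0, 0, 0, 5],
    [0.3, -7.4, 0, 0, 0, 5],
    [0, 0, 0, 0, 0, 0],
  ],
)

```text
time: 15.05
ee_pos: [0.5951, -0.0523, 0.0456]
eef_rot: [0.216, 0.976, -0.0, 0.002]
contact_force: [0.9, 0.4, -0.1]
width: 0.0361
finger_force: 0.0
```

```bash
cat > st.py <<'E'
from fit import *
from scipy.spatial.transform import Rotation as Ro
s=ctrl.state(); p=s["ee_pos"]; v=p[:2]-[.517,-.015]; x=Ro.from_quat(s["eef_rot"]).apply([1,0,0])
print("tcp ang",np.arctan2(v[1],v[0]).round(3),"r",np.hypot(*v).round(4),"yaw-pi",(np.arctan2(x[1],x[0])%(2*np.pi)-np.pi).round(3),p.round(4),s["contact_force"].round(1),"t",s["time"])
for n in("scene","top"):
    im,d=imaging.grab_frame(n); hsv=cv2.cvtColor(im,cv2.COLOR_BGR2HSV)
    r=(cv2.inRange(hsv,(0,150,40),(6,255,255))|cv2.inRange(hsv,(172,150,40),(180,255,255)))>0
    P,uv=cloud(n,np.where(d>0,d,1),r); g=at_z(n,uv,.08); k=np.hypot(g[:,0]-.517,g[:,1]+.015)<.115; 
    if k.sum(): w=at_z(n,[uv[k].mean(0)],.085)[0]-[.517,-.015,0]; print(n,k.sum(),"knob r",np.hypot(*w[:2]).round(3),"jam+screw",(-.089+.004-np.arctan2(w[1],w[0])).round(3))
    o=(cv2.inRange(hsv,(7,160,30),(16,255,255))>0); uvm=np.argwhere(o)[:,::-1]; g=at_z(n,uvm,.09); k=(np.abs(g[:,0]-.54)<.03)&(np.abs(g[:,1]-.07)<.06)
    if k.sum()>3: print(n,"orange",k.sum(),np.median(g[k],0).round(4))
E
python3 st.py
```

```text
tcp ang -0.445 r 0.0865 yaw-pi -0.435 [ 0.5951 -0.0523  0.0456] [ 0.9  0.4 -0.1] t 15.05
scene 11 knob r 0.088 jam+screw 0.272
scene orange 108 [0.5395 0.0688 0.09  ]
top orange 245 [0.5384 0.0508 0.09  ]
```

Emit:
play_rows(
  rows=[
    [0.6, -7.4, 0, 0, 0, 5],
    [0.4, -7.4, 0, 0, 0, 5],
    [0.3, -7.4, 0, 0, 0, 5],
    [0.3, -7.4, 0, 0, 0, 5],
    [0.3, -7.4, 0, 0, 0, 5],
    [0.3, -7.4, 0, 0, 0, 5],
    [0.3, -7.4, 0, 0, 0, 5],
    [0.3, -7.4, 0, 0, 0, 5],
    [0.3, -7.4, 0, 0, 0, 5],
    [0.3, -7.4, 0, 0, 0, 5],
    [0, 0, 0, 0, 0, 0],
  ],
)

```text
time: 16.25
ee_pos: [0.5394, -0.0979, 0.0448]
eef_rot: [0.607, 0.794, 0.0, 0.001]
contact_force: [0.2, 0.4, 0.0]
width: 0.0361
finger_force: 0.0
```

```bash
python3 st.py
```

```text
tcp ang -1.307 r 0.0859 yaw-pi -1.305 [ 0.5394 -0.0979  0.0448] [0.2 0.4 0. ] t 16.25
scene orange 108 [0.5395 0.0688 0.09  ]
top orange 536 [0.5385 0.0708 0.09  ]
```

Emit:
play_rows(
  rows=[
    [0.4, -7.4, 0, 0, 0, 5],
    [0.3, -7.4, 0, 0, 0, 5],
    [0.3, -7.4, 0, 0, 0, 5],
    [0.3, -7.4, 0, 0, 0, 5],
    [0.3, -7.4, 0, 0, 0, 5],
    [0.3, -7.4, 0, 0, 0, 5],
    [0, 0, 0, 0, 0, 0],
  ],
)

```text
time: 17.05
ee_pos: [0.4951, -0.0976, 0.0442]
eef_rot: [0.792, 0.611, 0.001, 0.001]
contact_force: [-0.4, 0.0, -0.4]
width: 0.036
finger_force: 0.0
```

```bash
python3 st.py
```

```text
tcp ang -1.83 r 0.0855 yaw-pi -1.828 [ 0.4951 -0.0976  0.0442] [-0.4  0.  -0.4] t 17.05
scene orange 108 [0.5395 0.0688 0.09  ]
top orange 563 [0.5358 0.0739 0.09  ]
```

Emit:
play_rows(
  rows=[
    [0.2, -3.7, 0, 0, 0, 2.5],
    [0.1, -3.7, 0, 0, 0, 2.5],
    [0.1, -3.7, 0, 0, 0, 2.5],
  ],
)

```text
time: 17.45
ee_pos: [0.4855, -0.0943, 0.0443]
eef_rot: [0.83, 0.558, 0.001, 0.001]
contact_force: [1.4, -0.1, 0.2]
width: 0.0365
finger_force: 0.8
```

Emit:
play_rows(
  rows=[
    [0.1, -3.7, 0, 0, 0, 2.5],
    [0.1, -1.5, 0, 0, 0, 1],
    [0, 0, 0, 0, 0, 0],
  ],
)

```text
time: 17.75
ee_pos: [0.4804, -0.0921, 0.0442]
eef_rot: [0.847, 0.532, 0.001, 0.001]
contact_force: [1.0, -0.9, -0.1]
width: 0.0365
finger_force: 0.4
```

Emit:
play_rows(
  rows=[
    [0.1, -1.5, 0, 0, 0, 1],
    [0.1, -1.5, 0, 0, 0, 1],
    [0, 0, 0, 0, 0, 0],
  ],
)

```text
time: 18.05
ee_pos: [0.4775, -0.0906, 0.0441]
eef_rot: [0.856, 0.516, 0.001, 0.001]
contact_force: [0.4, -0.9, 1.6]
width: 0.0365
finger_force: 0.6
```

Emit:
play_rows(
  rows=[
    [0.1, -1.5, 0, 0, 0, 1],
    [0.1, -1.5, 0, 0, 0, 1],
    [0, 0, 0, 0, 0, 0],
  ],
)

```text
time: 18.35
ee_pos: [0.4758, -0.0893, 0.0443]
eef_rot: [0.866, 0.501, 0.001, 0.002]
contact_force: [7.6, -3.1, -2.3]
width: 0.036
finger_force: 3.7
```

Emit:
play_rows(
  rows=[
    [0, -1, 0, 0, 0, 0.5],
    [0, 0, 0, 0, 0, 0],
    [0, 0, 0, 0, 0, 0],
  ],
)

```text
time: 18.65
ee_pos: [0.4754, -0.0891, 0.0443]
eef_rot: [0.868, 0.497, 0.002, 0.002]
contact_force: [9.1, -3.0, -5.8]
width: 0.036
finger_force: 5.0
```

The TCP stalls while force builds at a total angle of about 1.88 rad (1.75 tight stop + 0.13 spanner play), so the nut is tight. Back off, retract and check.

Emit:
play_rows(
  rows=[
    [0, 5, 0, 0, 0, 0],
    [0, 6, 0, 0, 0, 0],
    [0, 0, 0, 0, 0, 0],
    [0, 0, -30, 0, 0, 0],
    [0, 0, -40, 0, 0, 0],
    [0, 0, -40, 0, 0, 0],
  ],
)

```text
time: 19.25
ee_pos: [0.4821, -0.0936, 0.1543]
eef_rot: [0.867, 0.498, -0.0, -0.0]
contact_force: [1.1, -0.0, -0.7]
width: 0.0362
finger_force: 0.0
```

Emit:
play_rows(
  rows=[
    [0, -50, -20, 0, 0, 0],
    [0, -50, -10, 0, 0, 0],
    [0, -50, 0, 0, 0, 0],
    [0, -20, 0, 0, 0, 0],
    [0, 0, 0, 0, 0, 0],
    [0, 0, 0, 0, 0, 0],
  ],
)

```text
time: 19.85
ee_pos: [0.3406, -0.0104, 0.1823]
eef_rot: [0.867, 0.498, 0.001, 0.001]
contact_force: [0.5, 0.2, -0.9]
width: 0.0363
finger_force: 0.0
```

```bash
python3 st.py; python3 - <<'E'
from fit import *
a=(.255+.13); X=[.517,-.015,1.571-a]; o=[]
for n,w in(("top",(170,145,270,220)),("scene",(230,160,330,235))):
    im,d=imaging.grab_frame(n); k=8; im=cv2.resize(im,None,fx=k,fy=k,interpolation=cv2.INTER_CUBIC)
    for qq in place(SP,X,.08):
        h=cv2.convexHull(((proj(n,qq)+.5)*k).astype(np.float32)).astype(int); cv2.polylines(im,[h],1,(255,255,0),1)
    o.append(im[w[1]*k:w[3]*k,w[0]*k:w[2]*k])
cv2.imwrite("pics/final.png",cv2.resize(np.hstack(o),(800,300),interpolation=cv2.INTER_AREA))
E
```

```text
tcp ang 3.116 r 0.1764 yaw-pi -2.099 [ 0.3406 -0.0104  0.1823] [ 0.5  0.2 -0.9] t 19.85
scene 21 knob r 0.082 jam+screw 1.829
scene orange 109 [0.5415 0.0677 0.09  ]
top 25 knob r 0.085 jam+screw 1.876
top orange 619 [0.5384 0.0709 0.09  ]
```

View pics/final.png

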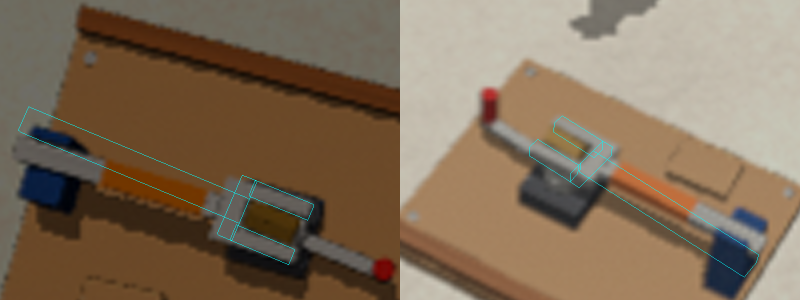

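The spanner is flat in place with its handle on the blue rest, bearing toward the upstand. The lever lies near jig -y, with the knob at top (383, 268) and a total angle of 1.83-1.88 rad. The arm is clear.

```bash
python3 -c "
from workcell import ticket; print(ticket.sign_off())"
```

```text
the job is handed in; nothing more can be done
None
```

The job is handed in after about 20 s of robot time. The steel spanner lies over the screw's head with its handle on the blue rest, the jam nut is turned up to its stop, and the arm is clear. The sign-off gave no verdict, so the result rests on my last camera check and on the lever stalling at about 10 N.

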